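# Load and fire a spring impact tester

## Robot

A 7-joint arm with a two-finger parallel gripper is mounted at the origin on a cart in front of the work surface, level with it; the furniture and walls round the work are solid. World frame = base frame: x ahead of the robot, y to its left, z up, the work surface at z = 0. Lengths are in m, angles in rad, forces in N, time in s.
With the tool pointing down it reaches from about 0.425 to 0.95 m from the base axis. Payload 4.7 kg.
Tool frame: the origin (TCP) lies at the very end of the fingers, on their centre line; the grasp point (between the pads) lies 19 mm behind it; z points along the fingers, y is the direction in which the jaws open and shut (so a half turn about z gives the same grasp; the last joint's range is limited). The gripper opens to 85 mm and grips with 20 to 120 N. Pads are 22 mm wide; open, the fingers measure 114 mm over their backs; the gripper's body (76 mm by 85 mm) begins 54 mm behind the grasp point. The pads swing forward as they close: fully open they stand 13 mm farther back than shut.
Start: joints at [-1.264, 0.469, -0.049, 1.532, 0.024, 1.141, -0.082], TCP at [0.222, 0.637, 0.231] pointing down, gripper open.
Joint ranges: [-2.59, 2.59], [-0.33, 1.99], [-1.39, 1.29], [0.1, 2.45], [-1.04, 4.18], [0.21, 1.99], [-2.66, 2.66]. Speed limits (rad/s): [2.57, 2.57, 3.14, 3.14, 3.14, 3.14, 3.14].

## Interface

Orientations are given as a unit quaternion [x, y, z, w].
In Python, from cell import sensors, eyes, job gives the robot as it stands. The module is installed in compiled form; this text tells all that it offers.
- The arm moves only by the shell command python3 -m creep 'ROWS' [OPENING] [FORCE]. ROWS is a JSON object of lists of equal length, an entry for each row: "slide": the shift along the tool's x, y, z in cm, a list of three; "roll": the turn about the tool's z in degrees. In form: {"slide": [[dx, dy, dz], ...], "roll": [roll, ...]}. A call has 1 to 5 rows; each row shifts and turns the commanded pose from where the row before left it, along the tool's axes as they then stand; what a row does not reach is not made up. A row lasts 1/8 s, in which the tool goes at most 62.5 mm and 10.7 degrees, less where a joint would pass 70% of its speed; a pose out of reach is approached as far as the arm can. A call is refused whole if a number of a shift passes 6.25 or a number of a turn 10.7, either way. A call with a gripper value outside its range is refused whole. OPENING is the finger opening in cm, from 0 to 8.54, set as the call begins (- or left out, the last holds). The fingers move at their own pace and stop on an object; FORCE is the grip in N (left out, the last holds). Time passes only in rows, so rows that do not move let the fingers close. It gives the time, the measured TCP pose, the force and the opening at its end, in the units of the state.
- sensors.sense(): the state, without advancing time (a new reading comes with each control period).
- eyes.grab_frame(name): name is "scene" or "top" or "wrist"; returns a dict with "frame" (384x512x3 uint8, red, green, blue), "K" (3x3 intrinsics, pixels), "rvec" (rotation vector, rad) and "tvec" (3), from world to camera coordinates, as OpenCV has them; the wrist camera has in their place "hand_eye" (4x4, takes a point from camera to tool coordinates, whose origin is the TCP and whose axes are the flange's). Camera axes: x right, y down, z forward; pixel columns grow to the right and rows downward; lengths in m; the calibration is good to about 2 mm. The wrist camera is an equidistant fisheye: a pixel r from the principal point sees the ray r / f radians off the axis. A picture is of the moment at which its call begins: read the wrist's pose just before it. There is no depth.
- job.job_done(): hands the job in, once; it reports no verdict.
Trained networks look in a picture, given as the dict that the camera call returned (one of the last four; its "shot" number tells which), for a name from the list of things; names that differ only in an ending like _2 or _b are one class to them, and where a whole thing is asked for, a point or a joint stands for the part that bears it (a point fixed in the world has none). Each returns a list of dicts, best first, with "score" (0 to 1); they miss things now and then, are a little off and sometimes report something else, mostly with a low value. They report only what shows in the picture. A call takes as long as a camera call. They do not tell look-alikes from the thing itself.
- eyes.search_frame(picture, target): "uv" ([column, row] in pixels, amid what is visible of it).
- eyes.silhouettes(picture, target): "pixels" (384x512 bool, what is visible of it) and "uv" ([column, row] in pixels, amid what is visible of it).
The state is a dict: "time": time; "joint_pos": joint angles; "qd": joint speeds; "joint_torque": joint torques, N m; "ee_pos": TCP position; "tool_rot": TCP orientation; "ft_force": force on the tool from outside, world axes, zero at the start; "torque": the same for the moment, N m; "width": finger opening in m.
Only numpy, scipy, OpenCV 4.12 (cv2) and the standard library are available. Lean on these libraries where they do the work, as an engineer would, in place of code of your own. Each camera call takes 0.05 s, during which the arm holds its last target.

## Task

Run one impact test on the bench: draw the tester's striker back by its knob until the sear holds it, take the longer, grooved coupon from the cradle and stand it centred against the anvil with its long side across the tester, then press the trip paddle so that the striker shoots forward and pins the coupon to the anvil. The coupon has to be set down on the bench and gripped the other way before it will go in. Leave the shorter plain gauge block in the cradle and the other things on the bench where they are.

Things in the scene. Friction and masses are not known exactly. Their poses are not given: they have to be found in the camera images.
- tester: spring impact tester, fixed: grey bed 300 x 90 mm, top 20 mm up, with guide housing (52 mm high), striker rod and, at one end, a dark anvil block 36 mm wide, 62 mm high. Origin: on the bench under the bed's middle. x: along the bed, firing direction, knob end to anvil; y across the bed; z up. The anvil's striking face is at x = 115 mm, facing -x; the striker's axis is 38 mm above the bench.
- striker (a joint): striker travel in m: 0 fully forward, growing as drawn back along the tester's -x. Its spring pulls forward with 3 N at 0, about 8 N at 0.045. Once drawn past about 0.046 to 0.050 the sear drops in front of its catch bar, and holds it at about 0.045; end stop 0.060. Its 23 mm nose is 5 mm from the anvil at 0, about 50 mm when held. With the coupon pinned on the anvil it rests near 0.017.
- draw_knob (a point): centre of the round black head of the upright draw knob on the striker: head 24 mm in diameter, from 71 to 101 mm above the bench (this point 88 mm up), on a 14 mm stem; 90 mm behind (-x of) the tester's origin when the striker is forward; travels with the striker. The sear lever (69 mm high there) ends 10 mm in front of it.
- sear (a joint): angle of the sear lever in rad: 0 at rest (a light spring returns it), growing as the trip paddle is pressed down, stop at 0.25. It also lifts to about 0.13 by itself while the striker is drawn past. With the striker held, it lets go between 0.06 and 0.13.
- trip_paddle (a point): centre of the top of the ribbed trip paddle, a plate 26 x 28 mm on the front end of the sear lever, 79 mm above the bench, 48 mm in front (+x) of the tester's origin. Pressed straight down about 5 to 10 mm it trips the sear; this takes about 8 to 10 N at first and the striker then fires at once. Stop after 12 mm. Springs back when let go.
- anvil_seat (a point): where the centre of the coupon's underside belongs: on top of the bed (20 mm above the bench), 11 mm in front of the anvil's face, mid-bed; axes as the tester's. With the striker held back, the 50 mm between nose and anvil is too little for fingers before and behind the coupon; its ends, towards +y and -y, stand free.
- cradle: grey plastic cradle, fixed, 46 x 122 mm, origin at the centre of its underside. Two bays in a row along its y, centred 28.5 mm either side of the origin; floors 6 mm up, each 50 mm long between end walls 34 mm wide and 37 mm high; long sides open but for a lip 9 mm high. So blocks in it can be gripped only across their 22 mm.
- coupon: the coupon to be tested: bare aluminium block 22 mm (its x) by 44 mm (its y) by 36 mm high, with a groove 6 mm wide and 5 mm deep across the middle of its top, 95 g. Origin: centre of its underside, z up. It starts in one of the two cradle bays.
- gauge_block: plain aluminium block without a groove, 22 mm (x) by 30 mm (y) by 36 mm high; stands in the other bay and stays there. Origin: centre of its underside.
- label_roll: roll of white labels, 68 mm across, 38 mm high; bystander. Origin: centre of its underside.
- bench_timer: white bench timer, 66 x 66 x 18 mm; bystander. Origin: centre of its underside.
- beaker: small glass beaker, 56 mm across, 69 mm high; bystander. Origin: centre of its underside.
- vial: small white vial with a round cap, 25 mm across, 46 mm high, standing 50 to 65 mm beside the tester's bed on the robot's side; bystander. Origin: centre of its underside.
There are look-alikes about, which are no part of the job. Leave any orange or yellow look-alike of the coupon alone.

How it is judged:
By the outcome, as a careful person would: the job done as asked, in the order asked, and still so for the second after the job is handed in, with the robot touching nothing.
It also fails if it takes over 61 s, if anything falls off the work surface, if the arm or the gripper's body presses on something with over 40 N, if the wrist force passes 120 N, or if a joint passes its speed limit or range.

## Working session

There is one attempt and no reset: what is moved stays moved. The work goes in short steps, Python scripts to look and compute and a shell command to move; the robot and the scene stay as the last step left them, time stands still between calls to the robot, and variables do not carry over. Pictures are saved under pics/ and viewed, and the job is handed in when it is done.

```bash
ls; mkdir -p pics; python3 - <<'E'
from cell import sensors, eyes
import cv2
s=sensors.sense(); print({k:(v if isinstance(v,float) else [round(float(x),4) for x in v]) if hasattr(v,'__len__') else v for k,v in s.items()})
for n in ['scene','top','wrist']:
    p=eyes.grab_frame(n); cv2.imwrite(f'pics/{n}0.png',p['frame'][:,:,::-1])
    print(n,p['K'].tolist() if hasattr(p['K'],'tolist') else p['K'],p.get('rvec'),p.get('tvec'),p.get('hand_eye'),p['shot'])
E
```

```text
pics
{'time': 0.0, 'joint_pos': [-1.2639, 0.4694, -0.0486, 1.5337, 0.0241, 1.141, -0.0823], 'qd': [0.0001, -0.0012, 0.0004, -0.0004, 0.0009, -0.0007, 0.0023], 'joint_torque': [0.0002, -51.0299, -0.0468, -23.7715, 0.0106, 0.0076, 0.0], 'ee_pos': [0.2223, 0.6367, 0.2303], 'tool_rot': [0.1671, 0.9859, -0.001, -0.0001], 'ft_force': [-0.5593, -0.1177, -0.187], 'torque': [0.016, 0.0938, 0.025], 'width': 0.08511471204811545}
scene [[418.47338002211416, 0.0, 260.1301008043061], [0.0, 418.47338002211416, 193.1226179155127], [0.0, 0.0, 1.0]] [ 0.84553309 -2.22911873  1.36208567] [0.37076415 0.26565769 0.6605087 ] None 1
top [[484.68441948157647, 0.0, 261.4901669255126], [0.0, 484.68441948157647, 193.1422818843608], [0.0, 0.0, 1.0]] [ 2.18212317 -2.1434691   0.16008798] [-0.07284006  0.56287139  1.33165967] None 2
wrist [[297.3186396354542, 0.0, 255.04490952687036], [0.0, 297.3186396354542, 191.27252962006588], [0.0, 0.0, 1.0]] None None [[ 6.28757762e-04 -9.63787285e-01 -2.66671470e-01  6.84783649e-02]
 [ 9.99999577e-01  7.84958982e-04 -4.79151334e-04 -6.55051372e-04]
 [ 6.71126130e-04 -2.66671056e-01  9.63787371e-01 -1.42891218e-01]
 [ 0.00000000e+00  0.00000000e+00  0.00000000e+00  1.00000000e+00]] 3
```

View pics/scene0.png

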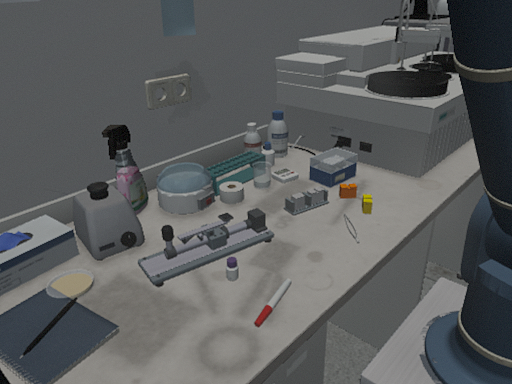

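View pics/top0.png

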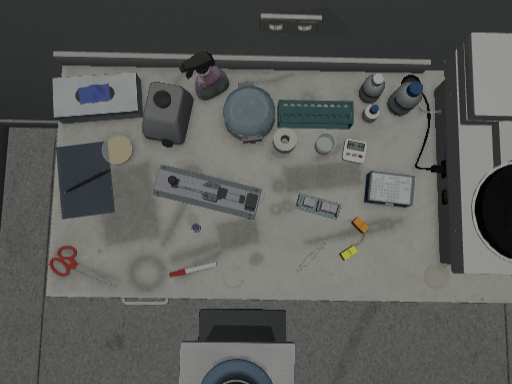

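View pics/wrist0.png

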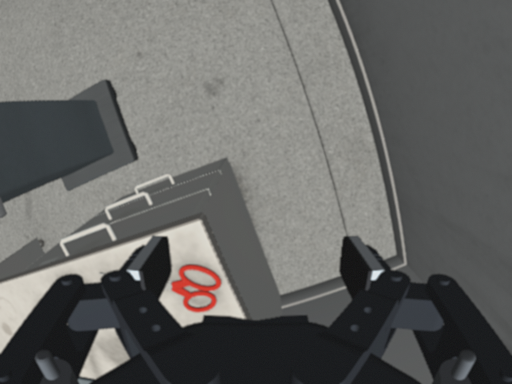

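```bash
cat > h.py <<'E'
import numpy as np, cv2
from cell import sensors, eyes
from scipy.spatial.transform import Rotation as R
def proj(p,pts):
    pts=np.atleast_2d(np.array(pts,float))
    return cv2.projectPoints(pts,np.array(p['rvec'],float),np.array(p['tvec'],float),np.array(p['K']),None)[0][:,0]
def ray(p,uv):
    Rm=cv2.Rodrigues(np.array(p['rvec'],float))[0]; t=np.array(p['tvec'],float).ravel()
    d=np.linalg.inv(p['K'])@np.array([uv[0],uv[1],1.]); return -Rm.T@t, Rm.T@d
def atz(p,uv,z):
    o,d=ray(p,uv); return o+d*(z-o[2])/d[2]
def tri(rs):
    A=np.zeros((3,3));b=np.zeros(3)
    for o,d in rs:
        d=d/np.linalg.norm(d); M=np.eye(3)-np.outer(d,d); A+=M;b+=M@o
    return np.linalg.solve(A,b)
def toolpose(s=None):
    s=s or sensors.sense(); return np.array(s['ee_pos']),R.from_quat(s['tool_rot']).as_matrix()
def wray(p,uv,pose):
    K=p['K'];H=np.array(p['hand_eye']); x=(uv[0]-K[0][2]);y=(uv[1]-K[1][2]); r=np.hypot(x,y);th=r/K[0][0]
    d=np.array([np.sin(th)*x/max(r,1e-9),np.sin(th)*y/max(r,1e-9),np.cos(th)])
    P,Rm=pose; return P+Rm@H[:3,3], Rm@H[:3,:3]@d
def wproj(p,pt,pose):
    K=p['K'];H=np.array(p['hand_eye']);P,Rm=pose
    c=H[:3,:3].T@(Rm.T@(np.array(pt)-P)-H[:3,3]); th=np.arctan2(np.hypot(c[0],c[1]),c[2]); a=np.arctan2(c[1],c[0])
    return np.array([K[0][2]+K[0][0]*th*np.cos(a),K[1][2]+K[0][0]*th*np.sin(a)])
def watz(p,uv,pose,z):
    o,d=wray(p,uv,pose); return o+d*(z-o[2])/d[2]
E
python3 - <<'E'
from h import *
T=eyes.grab_frame('top');S=eyes.grab_frame('scene')
for n in ['tester','draw_knob','trip_paddle','cradle','coupon','gauge_block','label_roll','bench_timer','beaker','vial']:
    for nm,p in (('top',T),('scene',S)):
        r=eyes.search_frame(p,n); print(n,nm,[(np.round(x['uv'],1).tolist(),round(x['score'],2)) for x in r[:4]])
def crop(p,x0,y0,w,h,f,name):
    cv2.imwrite(name,cv2.resize(p['frame'][y0:y0+h,x0:x0+w,::-1],None,fx=f,fy=f,interpolation=cv2.INTER_CUBIC))
crop(T,145,155,200,90,4,'pics/t1.png'); crop(S,130,170,210,120,3.8,'pics/s1.png')
print(proj(T,[[.5,0,0],[.222,.637,.23]]))
E
```

```text
tester top [([209.6, 191.0], 0.92)]
tester scene [([200.7, 243.9], 0.91)]
draw_knob top [([192.4, 188.4], 0.59), ([210.0, 189.2], 0.2)]
draw_knob scene [([184.7, 242.9], 0.87)]
trip_paddle top [([214.3, 188.5], 0.62)]
trip_paddle scene [([204.7, 230.6], 0.94)]
cradle top [([318.2, 208.1], 0.89), ([210.2, 188.1], 0.4), ([206.1, 190.6], 0.32)]
cradle scene [([304.6, 203.3], 0.57)]
coupon top [([346.8, 254.4], 0.59), ([359.1, 222.7], 0.52), ([326.6, 207.1], 0.42)]
coupon scene [([366.2, 204.9], 0.63), ([348.5, 188.8], 0.58), ([316.2, 195.5], 0.5)]
gauge_block top [([309.8, 200.7], 0.52)]
gauge_block scene [([296.4, 198.5], 0.75), ([188.3, 241.8], 0.22)]
label_roll top [([284.4, 139.0], 0.94)]
label_roll scene [([231.4, 192.0], 0.67)]
bench_timer top [([354.7, 151.7], 0.75)]
bench_timer scene [([285.1, 175.7], 0.59)]
beaker top []
beaker scene [([258.8, 171.7], 0.89)]
vial top [([195.9, 231.0], 0.57)]
vial scene [([228.9, 270.4], 0.75), ([188.9, 238.1], 0.48)]
[[239.08937903 216.44750261]
 [-41.68652016 323.23596516]]
```

```bash
ls pics
```

```text
s1.png
scene0.png
t1.png
top0.png
wrist0.png
```

View pics/t1.png

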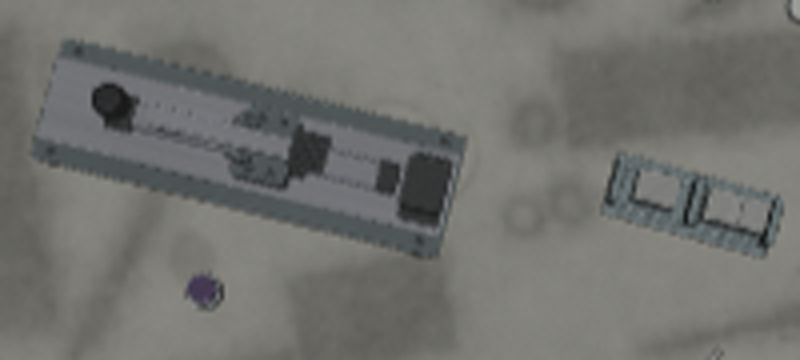

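View pics/s1.png

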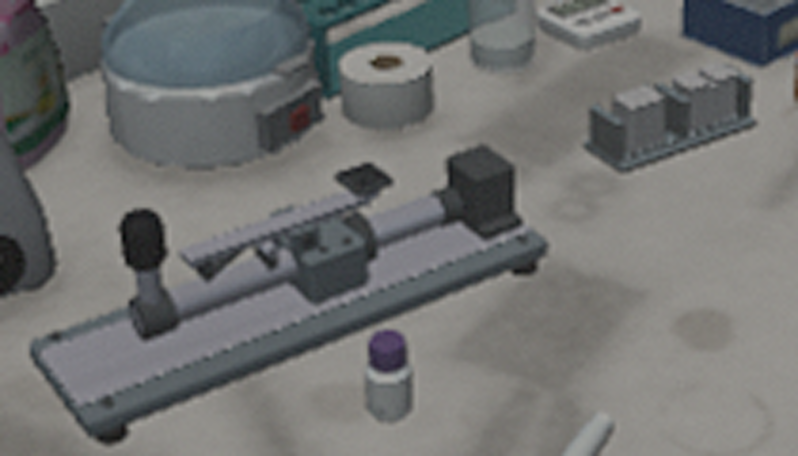

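```bash
python3 - <<'E'
from h import *
T=eyes.grab_frame('top');S=eyes.grab_frame('scene')
ct=lambda c:np.array([145+(c[0]+.5)/4-.5,155+(c[1]+.5)/4-.5])
cs=lambda c:np.array([130+(c[0]+.5)/3.8-.5,170+(c[1]+.5)/3.8-.5])
C=np.array([atz(T,ct(c),.02) for c in [(63,38),(466,135),(438,258),(32,160)]])
print(C.round(4), C.mean(0).round(4))
ax=(C[1]+C[2]-C[0]-C[3])/2; print(np.linalg.norm(ax),np.degrees(np.arctan2(ax[1],ax[0])), np.linalg.norm((C[0]+C[1]-C[2]-C[3])/2))
print('knob top',atz(T,ct((109,100)),.101), 'scene knob ctr', atz(S,cs((143,238)),.088), 'tri',tri([ray(T,ct((109,100))),ray(S,cs((142,215)))]))
# cradle
K=np.array([atz(T,ct(c),.037) for c in [(620,152),(782,197)]]);print('cradle top ends',K)
K=np.array([atz(T,ct(c),.006) for c in [(600,212),(765,257)]]);print('cradle low edge',K)
print('coupon top', [atz(T,ct(c),.042).round(4) for c in [(708,190),(775,207),(768,236),(701,217)]])
print('gauge top', [atz(T,ct(c),.042).round(4) for c in [(640,171),(684,182),(675,211),(633,199)]])
print('vial',atz(T,ct((203,290)),.046), 'anv', atz(T,ct((427,188)),.062))
E
```

```text
[[ 0.6448  0.2286  0.02  ]
 [ 0.5801 -0.0618  0.02  ]
 [ 0.4915 -0.0434  0.02  ]
 [ 0.5561  0.2467  0.02  ]] [0.5681 0.0925 0.02  ]
0.2973579864461664 -102.5555414518487 0.0904363678392276
knob top [0.58782237 0.18012921 0.101     ] scene knob ctr [0.58844159 0.18404374 0.088     ] tri [0.58866686 0.18112047 0.10086195]
cradle top ends [[ 0.56764612 -0.1706422   0.037     ]
 [ 0.53778284 -0.28545245  0.037     ]]
cradle low edge [[ 0.52789603 -0.1594903   0.006     ]
 [ 0.49757909 -0.27861247  0.006     ]]
coupon top [array([ 0.5412, -0.2323,  0.042 ]), array([ 0.5301, -0.2796,  0.042 ]), array([ 0.5095, -0.2746,  0.042 ]), array([ 0.522 , -0.2274,  0.042 ])]
gauge top [array([ 0.5538, -0.1843,  0.042 ]), array([ 0.5466, -0.2154,  0.042 ]), array([ 0.5259, -0.2091,  0.042 ]), array([ 0.5338, -0.1795,  0.042 ])]
vial [0.46440356 0.11914883 0.046     ] anv [ 0.53665928 -0.03476533  0.062     ]
```

```bash
python3 -m creep '{"slide": [[0,0,0],[0,0,0],[0,0,0],[0,0,0],[0,0,0]], "roll": [10.4,10.4,10.4,10.4,10.4]}' 8 60; python3 -m creep '{"slide": [[0,0,0],[0,0,0],[0,0,0],[0,0,0],[0,0,0]], "roll": [10.4,10.4,10.5,0,0]}'
cat > st.py <<'E'
from h import *
import sys
O=np.array([.568,.0925]);YW=np.radians(-102.55)
def tw(x,y): return O+x*np.array([np.cos(YW),np.sin(YW)])+y*np.array([-np.sin(YW),np.cos(YW)])
def rep(tgt=None,yaw=None):
    s=sensors.sense();P,Rm=toolpose(s)
    print('t',round(s['time'],2),'P',P.round(4),'yawx',np.degrees(np.arctan2(Rm[1,0],Rm[0,0])).round(2),'yawy',np.degrees(np.arctan2(Rm[1,1],Rm[0,1])).round(2),'tilt',np.degrees(np.arccos(-Rm[2,2])).round(2),'w',round(s['width'],4),'F',np.round(s['ft_force'],1))
    if tgt is not None: print('slide cm',(Rm.T@(np.array(tgt)-P)*100).round(2))
    return s
E
python3 -c "
from st import *
rep([*tw(-.09,0),.18]);print(sensors.sense()['joint_pos'])"
```

```text
time: 1.98
ee_pos: [0.2223, 0.6373, 0.2313]
tool_rot: [0.585, 0.811, 0.0, -0.0]
ft_force: [0.3, 1.0, 0.1]
width: 0.0801
time: 2.6
ee_pos: [0.2222, 0.6374, 0.2313]
tool_rot: [0.779, 0.627, -0.0, -0.0]
ft_force: [0.2, -0.1, -0.9]
width: 0.0799
t 2.6 P [0.2222 0.6374 0.2313] yawx 77.62 yawy -12.38 tilt 0.01 w 0.0799 F [ 0.2 -0.1 -0.9]
slide cm [-36.81  45.48   5.12]
[-1.48144248  0.47345161  0.26648903  1.5471857  -0.13272806  1.13869806
 -1.40327954]
```

```bash
python3 -m creep '{"slide": [[-2,2.5,0],[-3.7,4.6,0.3],[-3.7,4.6,0.3],[-3.7,4.6,0.3],[-3.7,4.6,0.3]], "roll": [0,0,0,0,0]}'; python3 -m creep '{"slide": [[-3.7,4.6,0.3],[-3.7,4.6,0.3],[-3.7,4.6,0.3],[-3.7,4.6,0.3],[-3.6,4.6,0.3]], "roll": [0,0,0,0,0]}';python3 -m creep '{"slide": [[-1.5,1.8,0],[0,0,0]], "roll": [0,0]}'
python3 - <<'E'
from st import *
s=rep([*tw(-.09,0),.18]);print(s['joint_pos'])
ps=toolpose(s);p=eyes.grab_frame('wrist')
cv2.imwrite('pics/w1.png',p['frame'][:,:,::-1])
print([wproj(p,[*tw(-.09,0),z],ps).round(1) for z in (.088,.101)])
E
```

```text
time: 3.22
ee_pos: [0.3911, 0.4264, 0.2196]
tool_rot: [0.779, 0.627, 0.0, -0.0]
ft_force: [1.3, -0.3, 0.1]
width: 0.0801
time: 3.85
ee_pos: [0.5756, 0.1969, 0.2045]
tool_rot: [0.779, 0.627, 0.0, -0.0]
ft_force: [0.6, 0.7, -0.6]
width: 0.0802
time: 4.1
ee_pos: [0.5899, 0.1773, 0.2044]
tool_rot: [0.781, 0.624, 0.0, 0.0]
ft_force: [0.3, 0.2, 0.5]
width: 0.0799
t 4.1 P [0.5899 0.1773 0.2044] yawx 77.28 yawy -12.72 tilt 0.05 w 0.0799 F [0.3 0.2 0.5]
slide cm [ 0.25 -0.3   2.44]
[-0.68480427  0.41509496  0.43680557  1.73241124 -0.19856219  1.03765454
 -0.40122219]
[array([252.8, 183.2]), array([252.7, 186.9])]
```

View pics/w1.png

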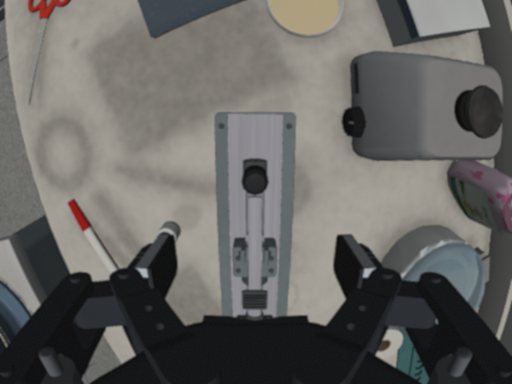

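```bash
python3 - <<'E'
from st import *
s=sensors.sense();ps=toolpose(s);p=eyes.grab_frame('wrist');T=eyes.grab_frame('top')
k=watz(p,(255.5,180),ps,.100);print('knob',k, 'tri with top',tri([wray(p,(255.5,180),ps),ray(T,(145+109.5/4-.5,155+100.5/4-.5))]))
# bed corners/axis
c=[watz(p,u,ps,.02) for u in [(216,113),(296,113),(222,317),(288,317)]];print(np.round(c,4))
for a,b in((0,2),(1,3)): d=c[b]-c[a];print(np.degrees(np.arctan2(d[1],d[0])))
m=(c[0]+c[1])/2;print('end mid',m,'expected',tw(-.15,0))
print('bottle',watz(p,(345,120),ps,.03),watz(p,(352,60),ps,.1))
rep([*k[:2],.18])
E
```

```text
knob [0.58997637 0.18799512 0.1       ] tri with top [0.58987074 0.18360602 0.08279263]
[[ 0.5601  0.2527  0.02  ]
 [ 0.6456  0.2338  0.02  ]
 [ 0.4981 -0.0111  0.02  ]
 [ 0.588  -0.031   0.02  ]]
-103.23506358748008
-102.26568914401098
end mid [0.60283196 0.24321207 0.02      ] expected [0.60059373 0.23891601]
bottle [0.69623966 0.21681498 0.03      ] [0.69242223 0.27303031 0.1       ]
t 4.25 P [0.5879 0.1817 0.2042] yawx 77.64 yawy -12.36 tilt 0.08 w 0.0799 F [-0.3 -0.   0.7]
slide cm [0.66 0.07 2.42]
```

```bash
python3 - <<'E'
from st import *
s=rep();ps=toolpose(s);p=eyes.grab_frame('wrist')
f=p['frame'].astype(int).sum(2); sub=f[160:215,235:280]
f3=cv2.resize(p['frame'][100:240,180:330,::-1],None,fx=4,fy=4,interpolation=cv2.INTER_CUBIC);cv2.imwrite('pics/w2.png',f3)
ys,xs=np.nonzero(sub<90);print(len(xs),xs.mean()+235,ys.mean()+160,xs.min()+235,xs.max()+235,ys.min()+160,ys.max()+160)
print(eyes.search_frame(p,'draw_knob')[:2])
E
```

```text
t 4.25 P [0.5879 0.1817 0.2042] yawx 77.64 yawy -12.36 tilt 0.08 w 0.0799 F [-0.3 -0.   0.7]
175 257.57142857142856 176.40571428571428 247 269 170 191
[{'uv': [258.0, 182.8], 'score': 0.78}]
```

View pics/w2.png

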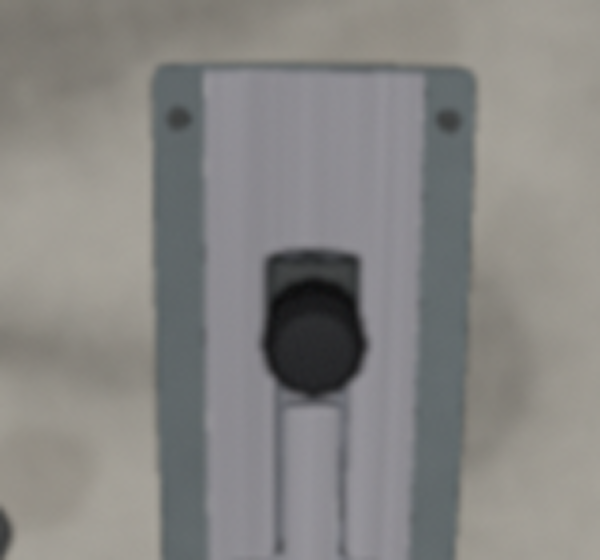

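```bash
python3 - <<'E'
from st import *
s=sensors.sense();ps=toolpose(s);p=eyes.grab_frame('wrist')
c=lambda a:(180+(a[0]+.5)/4-.5,100+(a[1]+.5)/4-.5)
k=watz(p,c((315,350)),ps,.101);print(k, 'end',(watz(p,c((152,66)),ps,.02)+watz(p,c((475,70)),ps,.02))/2, 'exp',tw(-.15,0),tw(-.09,0))
rep([*k[:2],.18])
E
```

```text
[0.59009801 0.18391304 0.101     ] end [0.60293555 0.24125018 0.02      ] exp [0.60059373 0.23891601] [0.58755624 0.18034961]
t 4.4 P [0.588  0.1816 0.2043] yawx 77.64 yawy -12.36 tilt 0.05 w 0.0801 F [-0.3  0.1 -0. ]
slide cm [0.26 0.16 2.43]
```

```bash
python3 -m creep '{"slide": [[0.05,0.1,3],[0,0,3],[0,0,3],[0,0,2.5],[0,0,1.1]], "roll": [0,0,0,0,0]}' 5; python3 -m creep '{"slide": [[0,0,0],[0,0,0],[0,0,0],[0,0,0]], "roll": [0,0,0,0]}' 1 60
python3 - <<'E'
from st import *
rep()
p=eyes.grab_frame('wrist');cv2.imwrite('pics/w3.png',p['frame'][:,:,::-1])
E
```

```text
time: 5.03
ee_pos: [0.5887, 0.181, 0.0769]
tool_rot: [0.78, 0.626, -0.001, -0.001]
ft_force: [-0.3, -0.2, -0.7]
width: 0.0499
time: 5.52
ee_pos: [0.5904, 0.1806, 0.0792]
tool_rot: [0.78, 0.626, 0.001, 0.0]
ft_force: [-0.5, 1.6, 2.1]
width: 0.0216
t 5.53 P [0.5904 0.1806 0.0792] yawx 77.47 yawy -12.53 tilt 0.1 w 0.0216 F [-0.5  1.6  2.1]
```

View pics/w3.png

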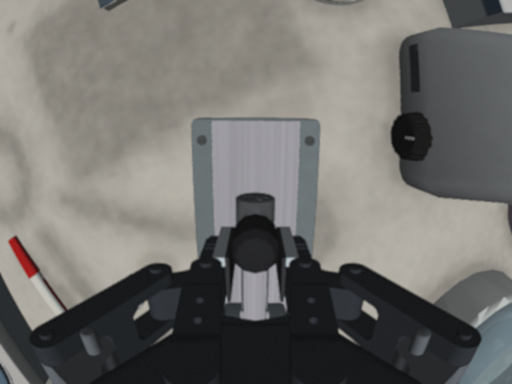

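```bash
python3 -m creep '{"slide": [[1,0,0],[1.2,0,0],[1.2,0,0],[1.2,0,0],[0.8,0,0]], "roll": [0,0,0,0,0]}' - 80; python3 -m creep '{"slide": [[0.1,0,0],[0,0,0]], "roll": [0,0]}'
python3 - <<'E'
from st import *
s=rep();d=s['ee_pos'][:2]-np.array([.5904,.1806]);print('travel',np.hypot(*d))
p=eyes.grab_frame('wrist');cv2.imwrite('pics/w4.png',p['frame'][:,:,::-1])
S=eyes.grab_frame('scene');cv2.imwrite('pics/s4.png',cv2.resize(S['frame'][170:290,130:340,::-1],None,fx=3.8,fy=3.8,interpolation=cv2.INTER_CUBIC))
E
```

```text
time: 6.2
ee_pos: [0.6016, 0.2294, 0.0792]
tool_rot: [0.781, 0.625, -0.002, 0.001]
ft_force: [-3.2, -8.3, 9.3]
width: 0.021
time: 6.45
ee_pos: [0.6018, 0.23, 0.0792]
tool_rot: [0.781, 0.625, -0.002, 0.001]
ft_force: [-3.6, -7.2, 8.6]
width: 0.0208
t 6.45 P [0.6018 0.23   0.0792] yawx 77.35 yawy -12.65 tilt 0.28 w 0.0208 F [-3.6 -7.2  8.6]
travel 0.05067491049780891
```

View pics/w4.png

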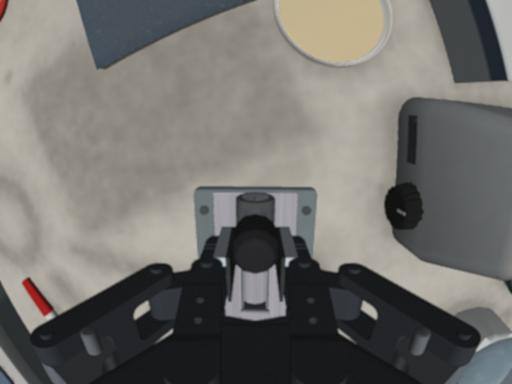

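View pics/s4.png

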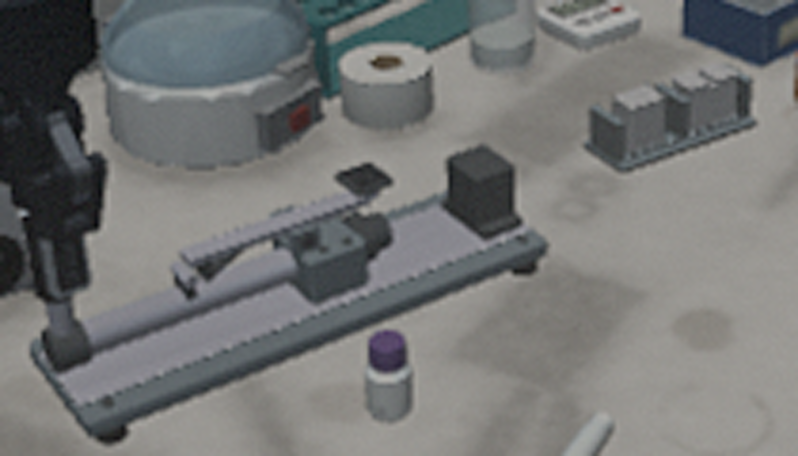

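```bash
python3 -m creep '{"slide": [[0.3,0,0],[0,0,0],[-0.4,0,0],[-0.4,0,0],[0,0,0]], "roll": [0,0,0,0,0]}'; python3 -m creep '{"slide": [[-0.2,0,0],[0,0,0]], "roll": [0,0]}'
python3 - <<'E'
from st import *
s=rep();d=s['ee_pos'][:2]-np.array([.5904,.1806]);print('travel',np.hypot(*d))
S=eyes.grab_frame('scene');cv2.imwrite('pics/s5.png',cv2.resize(S['frame'][170:290,130:340,::-1],None,fx=3.8,fy=3.8,interpolation=cv2.INTER_CUBIC))
E
```

```text
time: 7.18
ee_pos: [0.6006, 0.2247, 0.0792]
tool_rot: [0.781, 0.625, -0.002, 0.001]
ft_force: [-3.9, -7.6, 7.9]
width: 0.0209
time: 7.42
ee_pos: [0.6005, 0.2244, 0.0792]
tool_rot: [0.781, 0.625, -0.001, 0.001]
ft_force: [-2.4, -5.3, 6.1]
width: 0.0208
t 7.42 P [0.6005 0.2244 0.0792] yawx 77.38 yawy -12.62 tilt 0.16 w 0.0208 F [-2.4 -5.3  6.1]
travel 0.044945761934305814
```

View pics/s5.png

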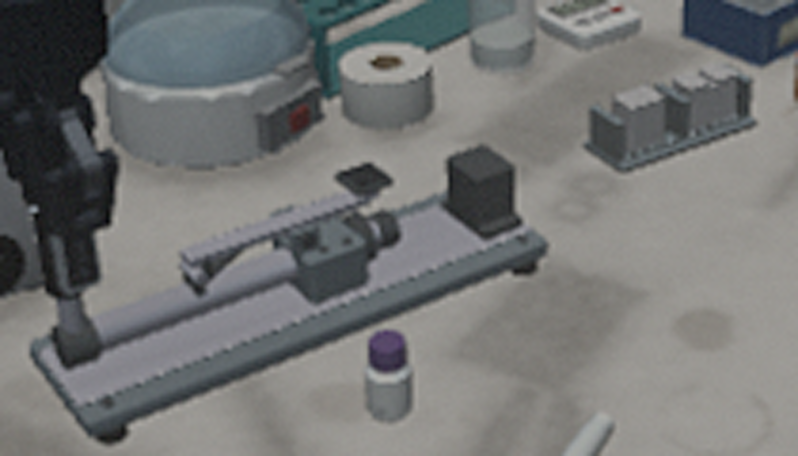

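```bash
python3 -m creep '{"slide": [[-0.2,0,0],[0,0,0]], "roll": [0,0]}'; python3 -m creep '{"slide": [[0,0,0],[0,0,0],[0,0,0]], "roll": [0,0,0]}' 5;  python3 -m creep '{"slide": [[0,0,-2],[0,0,-4],[0,0,-4],[0,0,0]], "roll": [0,0,0,0]}'
python3 - <<'E'
from st import *
s=rep();ps=toolpose(s);p=eyes.grab_frame('wrist');cv2.imwrite('pics/w6.png',p['frame'][:,:,::-1])
print(wproj(p,[*tw(-.135,0),.101],ps))
S=eyes.grab_frame('scene');cv2.imwrite('pics/s6.png',cv2.resize(S['frame'][170:290,130:340,::-1],None,fx=3.8,fy=3.8,interpolation=cv2.INTER_CUBIC))
E
```

```text
time: 7.72
ee_pos: [0.6005, 0.2243, 0.0792]
tool_rot: [0.78, 0.625, 0.0, 0.0]
ft_force: [-0.7, -1.7, 7.4]
width: 0.0208
time: 8.1
ee_pos: [0.5998, 0.2253, 0.078]
tool_rot: [0.78, 0.626, -0.0, -0.0]
ft_force: [1.1, 0.0, 0.1]
width: 0.0499
time: 8.6
ee_pos: [0.6026, 0.2256, 0.1836]
tool_rot: [0.78, 0.626, 0.005, 0.001]
ft_force: [0.1, -0.1, 0.1]
width: 0.0501
t 8.6 P [0.6026 0.2256 0.1836] yawx 77.44 yawy -12.56 tilt 0.53 w 0.0501 F [ 0.1 -0.1  0.1]
[249.42630588 200.15964436]
```

View pics/w6.png

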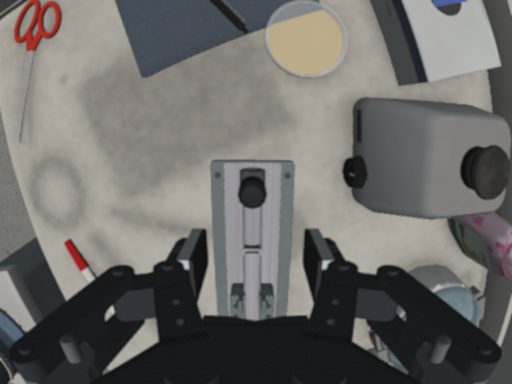

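View pics/s6.png

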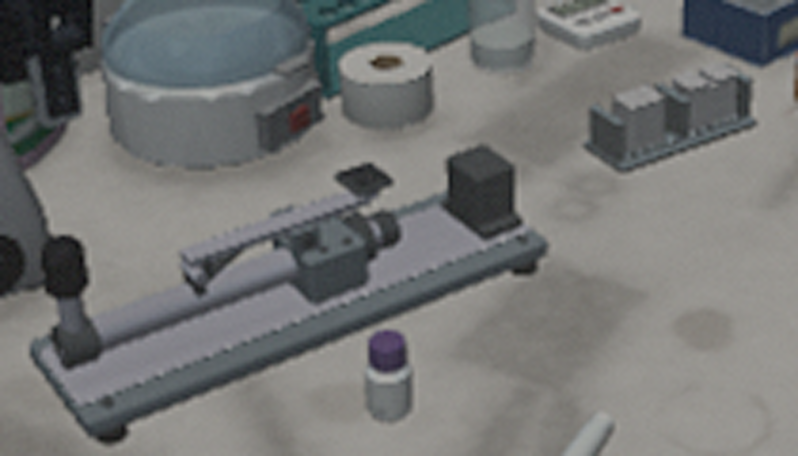

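```bash
python3 -m creep '{"slide": [[-3,0.2,-0.3],[-5,0.3,-0.3],[-5,0.3,-0.3],[-5,0.3,-0.3],[-5,0.3,-0.3]], "roll": [0,0,0,0,0]}' 7; python3 -m creep '{"slide": [[-5,0.3,0],[-5,0.3,0],[-5,0.3,0],[-5,0.3,0],[-5,0.3,0]], "roll": [0,0,0,0,0]}';python3 -m creep '{"slide": [[-0.4,0.3,0],[0,0,0],[0,0,0]], "roll": [0,0,0]}'
python3 - <<'E'
from st import *
s=rep([.5257,-.2535,.2]);ps=toolpose(s);p=eyes.grab_frame('wrist');cv2.imwrite('pics/w7.png',p['frame'][:,:,::-1])
u=wproj(p,[.5257,-.2535,.042],ps);print(u,s['joint_pos'])
x0=int(u[0])-75;y0=int(u[1])-65;print(x0,y0)
cv2.imwrite('pics/w7c.png',cv2.resize(p['frame'][y0:y0+130,x0:x0+150,::-1],None,fx=5,fy=5,interpolation=cv2.INTER_CUBIC)[:600])
E
```

```text
time: 9.32
ee_pos: [0.5624, -0.004, 0.1924]
tool_rot: [0.78, 0.626, -0.001, -0.001]
ft_force: [0.6, 0.0, -0.1]
width: 0.0699
time: 9.95
ee_pos: [0.5229, -0.2508, 0.1923]
tool_rot: [0.78, 0.626, -0.0, -0.001]
ft_force: [-0.3, -0.2, -0.2]
width: 0.0701
time: 10.32
ee_pos: [0.5264, -0.2524, 0.1926]
tool_rot: [0.779, 0.627, 0.0, -0.001]
ft_force: [1.0, 0.8, -0.3]
width: 0.0701
t 10.32 P [ 0.5264 -0.2524  0.1926] yawx 77.61 yawy -12.39 tilt 0.1 w 0.0701 F [ 1.   0.8 -0.3]
slide cm [-0.12 -0.04 -0.74]
[255.88588258 178.83709233] [-0.04913205  0.39110689  0.55629625  1.82431011 -0.24310528  0.99579068
  0.39078106]
180 113
```

View pics/w7.png

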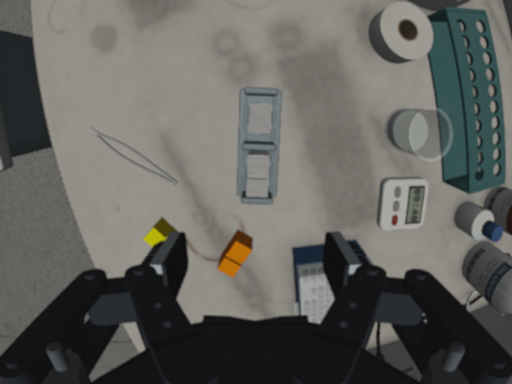

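View pics/w7c.png

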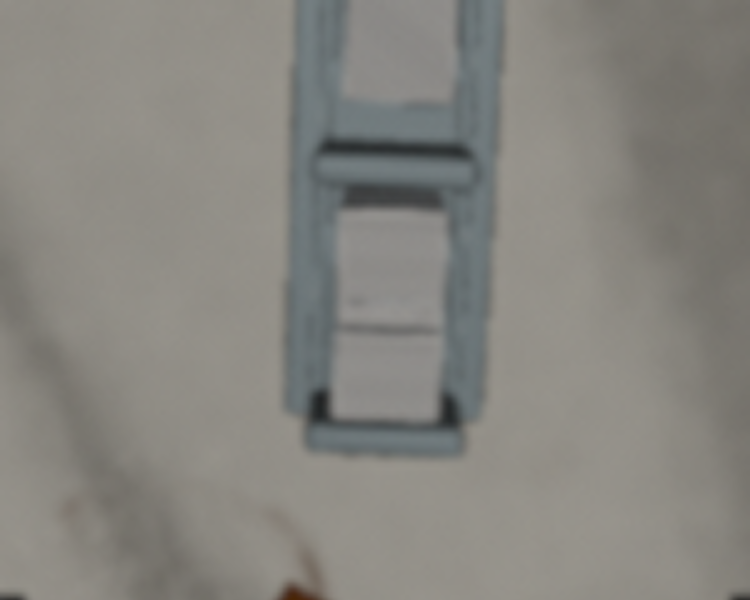

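```bash
python3 - <<'E'
from st import *
s=sensors.sense();ps=toolpose(s);p=eyes.grab_frame('wrist')
c=lambda a:(180+(a[0]+.5)/5-.5,113+(a[1]+.5)/5-.5)
q=[watz(p,c(a),ps,.042) for a in [(340,207),(447,209),(441,422),(331,420)]]
q=np.array(q);print(q.round(4),q.mean(0)); 
d=q[0]+q[1]-q[2]-q[3];print('long',np.linalg.norm(d)/2,np.degrees(np.arctan2(d[1],d[0])),'wid',np.linalg.norm(q[0]-q[1]),np.linalg.norm(q[2]-q[3]))
# cradle edges (lip top z .009)
e=[watz(p,c(a),ps,.006) for a in [(295,100),(287,405),(502,50),(477,418)]]
for a,b in((0,1),(2,3)): dd=e[a]-e[b];print(np.degrees(np.arctan2(dd[1],dd[0])))
rep([*q.mean(0)[:2],.018])
E
```

```text
[[ 0.5231 -0.227   0.042 ]
 [ 0.5439 -0.2319  0.042 ]
 [ 0.5337 -0.275   0.042 ]
 [ 0.5116 -0.2697  0.042 ]] [ 0.52809559 -0.25089769  0.042     ]
long 0.04426010744466989 75.8028280088226 wid 0.021326322480706643 0.022685884485125485
75.49450990380724
74.67266907710317
t 10.43 P [ 0.5265 -0.2526  0.193 ] yawx 77.61 yawy -12.39 tilt 0.06 w 0.0702 F [ 0.4  0.5 -0.3]
slide cm [ 0.19  0.13 17.5 ]
```

```bash
python3 -m creep '{"slide": [[0.15,0.1,4],[0,0,4],[0,0,4],[0,0,3],[0,0,1.2]], "roll": [2,0,0,0,0]}' 5; python3 -c "
from st import *
rep([.5278,-.2513,.017])"
```

```text
time: 11.05
ee_pos: [0.5267, -0.2516, 0.0296]
tool_rot: [0.79, 0.613, -0.001, -0.001]
ft_force: [-0.0, -1.0, 0.5]
width: 0.0499
t 11.05 P [ 0.5267 -0.2516  0.0296] yawx 75.55 yawy -14.45 tilt 0.18 w 0.0499 F [-0.  -1.   0.5]
slide cm [0.05 0.1  1.26]
```

```bash
python3 -m creep '{"slide": [[0.05,0.1,1],[0,0,0.2],[0,0,0]], "roll": [0,0,0]}' ; python3 -m creep '{"slide": [[0,0,0],[0,0,0],[0,0,0],[0,0,0]], "roll": [0,0,0,0]}' 1.5 40; python3 -c "
from st import *
rep()
p=eyes.grab_frame('wrist');cv2.imwrite('pics/w8.png',p['frame'][:,:,::-1])"
```

```text
time: 11.42
ee_pos: [0.529, -0.2531, 0.02]
tool_rot: [0.791, 0.612, 0.0, 0.001]
ft_force: [0.1, 0.5, -0.7]
width: 0.0501
time: 11.92
ee_pos: [0.5289, -0.2532, 0.02]
tool_rot: [0.791, 0.612, 0.0, 0.0]
ft_force: [-0.1, 0.7, 5.3]
width: 0.0211
t 11.93 P [ 0.5289 -0.2532  0.02  ] yawx 75.45 yawy -14.55 tilt 0.07 w 0.0211 F [-0.1  0.7  5.3]
```

View pics/w8.png

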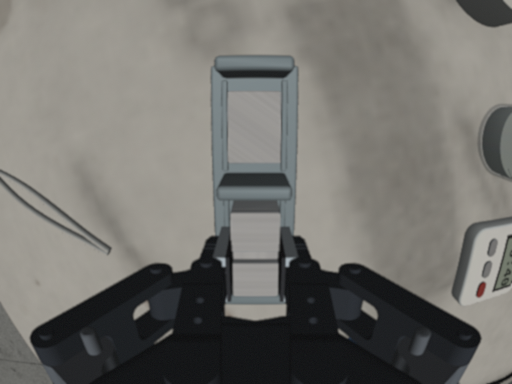

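```bash
python3 -m creep '{"slide": [[0,0,-1.5],[0,0,-3],[0,0,-3],[0,0,-1.5],[0,0,0]], "roll": [0,0,0,0,0]}'; python3 -m creep '{"slide": [[1.5,-1.3,0],[2.7,-2.3,0],[2.7,-2.3,0],[2.7,-2.3,0],[1.7,-1.5,0]], "roll": [0,0,0,0,0]}';python3 -m creep '{"slide": [[0.8,-0.6,0],[0,0,0],[0,0,0]], "roll": [0,0,0]}'; python3 -c "
from st import *
rep([.46,-.11,.016])
p=eyes.grab_frame('wrist');cv2.imwrite('pics/w9.png',p['frame'][:,:,::-1])"
```

```text
time: 12.6
ee_pos: [0.5289, -0.253, 0.1102]
tool_rot: [0.791, 0.612, 0.001, 0.001]
ft_force: [0.2, 0.3, -1.3]
width: 0.0214
time: 13.22
ee_pos: [0.4601, -0.116, 0.1078]
tool_rot: [0.79, 0.613, -0.001, -0.002]
ft_force: [0.7, -0.2, -0.4]
width: 0.0212
time: 13.6
ee_pos: [0.4594, -0.1106, 0.1092]
tool_rot: [0.791, 0.612, -0.0, 0.0]
ft_force: [0.8, -0.0, -1.0]
width: 0.0212
t 13.6 P [ 0.4594 -0.1106  0.1092] yawx 75.41 yawy -14.59 tilt 0.04 w 0.0212 F [ 0.8 -0.  -1. ]
slide cm [0.08 0.04 9.32]
```

View pics/w9.png

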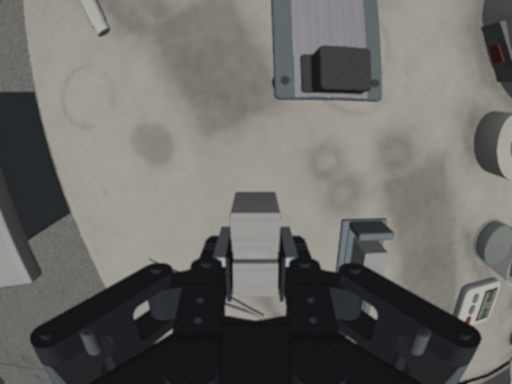

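```bash
python3 -m creep '{"slide": [[0,0,2.5],[0,0,3],[0,0,2.3],[0,0,0.9],[0,0,0.3]], "roll": [0,0,0,0,0]}';python3 -m creep '{"slide": [[0,0,0.2],[0,0,0.2],[0,0,0]], "roll": [0,0,0]}'; python3 -c "
from st import *
rep()"
```

```text
time: 14.28
ee_pos: [0.4593, -0.1105, 0.0191]
tool_rot: [0.791, 0.612, -0.0, 0.0]
ft_force: [-0.5, 0.1, -0.3]
width: 0.0209
time: 14.65
ee_pos: [0.4593, -0.1098, 0.0156]
tool_rot: [0.791, 0.612, 0.0, 0.0]
ft_force: [-0.6, 1.0, -0.6]
width: 0.0214
t 14.65 P [ 0.4593 -0.1098  0.0156] yawx 75.47 yawy -14.53 tilt 0.04 w 0.0214 F [-0.6  1.  -0.6]
```

```bash
python3 -m creep '{"slide": [[0,0,0.15],[0,0,0]], "roll": [0,0]}'; python3 -c "
from st import *
rep()"
```

```text
time: 14.9
ee_pos: [0.4594, -0.1098, 0.014]
tool_rot: [0.791, 0.612, 0.0, 0.0]
ft_force: [0.2, 1.3, 1.4]
width: 0.0209
t 14.9 P [ 0.4594 -0.1098  0.014 ] yawx 75.47 yawy -14.53 tilt 0.04 w 0.0209 F [0.2 1.3 1.4]
```

```bash
python3 -m creep '{"slide": [[0,0,0],[0,0,0],[0,0,-1],[0,0,-4],[0,0,-5]], "roll": [0,0,0,0,0]}' 5;python3 -m creep '{"slide": [[0,0,-2],[0,0,0],[0,0,0],[0,0,0],[0,0,0]], "roll": [10,10,10,10,10]}' 7;python3 -m creep '{"slide": [[0,0,0],[0,0,0],[0,0,0],[0,0,0],[0,0,0]], "roll": [10,10,10,10,0]}' ; python3 -c "
from st import *
s=rep();ps=toolpose(s)
p=eyes.grab_frame('wrist');cv2.imwrite('pics/w10.png',p['frame'][:,:,::-1])
u=wproj(p,[.4594,-.1098,.036],ps);print(u)
x0=int(u[0])-60;y0=int(u[1])-60;print(x0,y0)
cv2.imwrite('pics/w10c.png',cv2.resize(p['frame'][y0:y0+120,x0:x0+120,::-1],None,fx=5,fy=5,interpolation=cv2.INTER_CUBIC))
"
```

```text
time: 15.52
ee_pos: [0.4583, -0.1099, 0.1148]
tool_rot: [0.791, 0.612, -0.001, -0.001]
ft_force: [1.4, -0.1, 1.0]
width: 0.0501
time: 16.15
ee_pos: [0.459, -0.1099, 0.1344]
tool_rot: [0.976, 0.217, 0.0, -0.0]
ft_force: [-0.0, 1.0, 0.0]
width: 0.0697
time: 16.77
ee_pos: [0.459, -0.1098, 0.1341]
tool_rot: [0.992, -0.126, -0.0, 0.0]
ft_force: [0.1, 0.5, 0.4]
width: 0.0701
t 16.77 P [ 0.459  -0.1098  0.1341] yawx -14.42 yawy -104.42 tilt 0.01 w 0.0701 F [0.1 0.5 0.4]
[254.03934364 190.5959564 ]
194 130
```

View pics/w10.png

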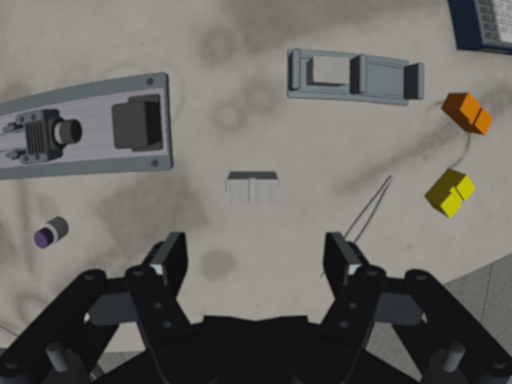

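View pics/w10c.png

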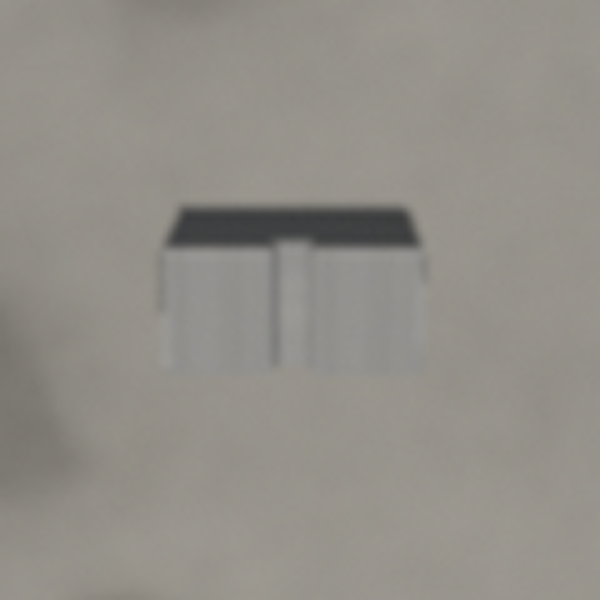

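```bash
python3 - <<'E'
from st import *
s=sensors.sense();ps=toolpose(s);p=eyes.grab_frame('wrist')
c=lambda a:(194+(a[0]+.5)/5-.5,130+(a[1]+.5)/5-.5)
k=watz(p,c((294,310)),ps,.036);print(k,[watz(p,c(a),ps,.036).round(4) for a in [(165,247),(425,247),(423,373),(163,373)]])
rep([*k[:2],.016])
E
```

```text
[ 0.45892219 -0.10820997  0.036     ] [array([ 0.4748, -0.0901,  0.036 ]), array([ 0.4641, -0.1321,  0.036 ]), array([ 0.4427, -0.1268,  0.036 ]), array([ 0.4536, -0.0837,  0.036 ])]
t 16.88 P [ 0.4591 -0.1097  0.134 ] yawx -14.38 yawy -104.38 tilt 0.03 w 0.0702 F [-0.2 -0.8  0.3]
slide cm [-0.06 -0.14 11.8 ]
```

```bash
python3 -m creep '{"slide": [[0,-0.1,3.5],[0,0,4],[0,0,3],[0,0,1],[0,0,0.6]], "roll": [0,0,0,0,0]}' 7; python3 -c "
from st import *
rep([.4589,-.1085,.012])"
```

```text
time: 17.5
ee_pos: [0.4597, -0.1092, 0.013]
tool_rot: [0.992, -0.126, 0.0, -0.0]
ft_force: [0.1, -0.7, 0.4]
width: 0.0702
t 17.5 P [ 0.4597 -0.1092  0.013 ] yawx -14.52 yawy -104.52 tilt 0.04 w 0.0702 F [ 0.1 -0.7  0.4]
slide cm [-0.1  -0.05  0.1 ]
```

```bash
python3 -m creep '{"slide": [[-0.05,-0.05,0.05],[0,0,0],[0,0,0],[0,0,0],[0,0,0]], "roll": [0,0,0,0,0]}' 3.5 50; python3 -m creep '{"slide": [[0,0,-1],[0,0,-3],[0,0,-3],[0,0,-2],[0,0,0]], "roll": [0,0,0,0,0]}'; python3 -c "
from st import *
s=rep();print(s['joint_pos'])
p=eyes.grab_frame('wrist');cv2.imwrite('pics/w11.png',p['frame'][:,:,::-1])"
```

```text
time: 18.12
ee_pos: [0.4598, -0.1084, 0.0132]
tool_rot: [0.992, -0.126, 0.001, -0.0]
ft_force: [-0.9, 1.0, 7.4]
width: 0.0431
time: 18.75
ee_pos: [0.4599, -0.1082, 0.1035]
tool_rot: [0.992, -0.126, 0.002, -0.0]
ft_force: [-0.4, -0.7, -0.5]
width: 0.0431
t 18.75 P [ 0.4599 -0.1082  0.1035] yawx -14.51 yawy -104.51 tilt 0.18 w 0.0431 F [-0.4 -0.7 -0.5]
[-0.58639019  0.43544916  0.92514489  2.16747578 -0.5097699   0.7656043
 -1.15081437]
```

View pics/w11.png

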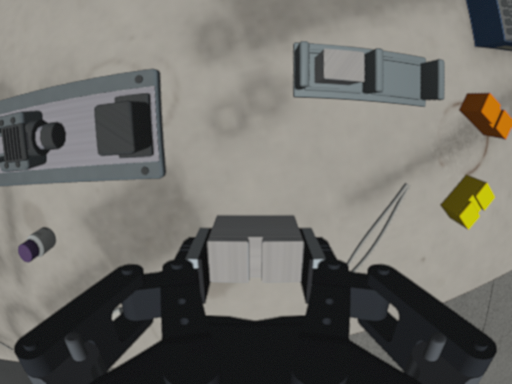

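```bash
python3 - <<'E'
from st import *
s=rep();ps=toolpose(s);p=eyes.grab_frame('wrist')
cv2.imwrite('pics/w12c.png',cv2.resize(p['frame'][60:190,15:175,::-1],None,fx=5,fy=5,interpolation=cv2.INTER_CUBIC)[:600])
T=eyes.grab_frame('top');cv2.imwrite('pics/t12.png',cv2.resize(T['frame'][170:240,190:300,::-1],None,fx=7,fy=7,interpolation=cv2.INTER_CUBIC))
E
```

```text
t 18.8 P [ 0.4591 -0.1079  0.1026] yawx -14.51 yawy -104.51 tilt 0.07 w 0.0434 F [ 0.1  0.4 -1. ]
```

View pics/w12c.png

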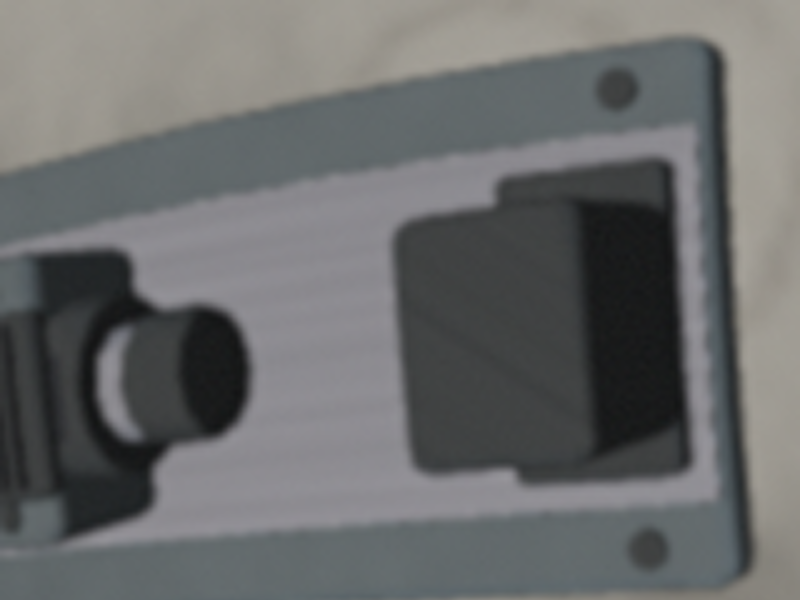

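View pics/t12.png

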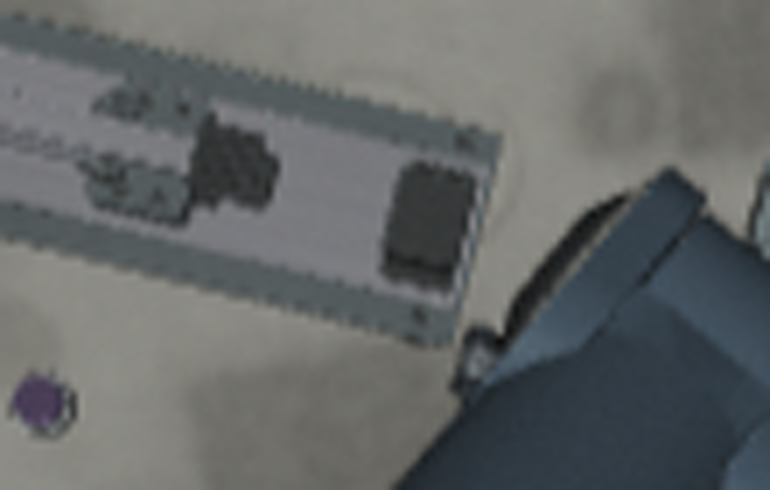

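```bash
python3 - <<'E'
from st import *
s=sensors.sense();ps=toolpose(s);p=eyes.grab_frame('wrist');T=eyes.grab_frame('top')
c=lambda a:(15+(a[0]+.5)/5-.5,60+(a[1]+.5)/5-.5)
t=lambda a:(190+(a[0]+.5)/7-.5,170+(a[1]+.5)/7-.5)
fw=lambda P:(lambda d:(round((d@[np.cos(YW),np.sin(YW)])*1e3,1),round((d@[-np.sin(YW),np.cos(YW)])*1e3,1)))(np.array(P[:2])-O)
for n,a,z in [('face+y',(394,224),.062),('face-y',(413,474),.062),('back+y',(583,198),.062),('back-y',(598,462),.062),('bed+y',(720,38),.02),('bed-y',(751,582),.02)]:
    P=watz(p,c(a),ps,z);print('W',n,P.round(4),fw(P))
for n,a,z in [('face+y',(400,160),.062),('face-y',(382,258),.062),('back+y',(478,172),.062),('back-y',(458,270),.062),('bed+y',(502,133),.02),('bed-y',(452,347),.02)]:
    P=atz(T,t(a),z);print('T',n,P.round(4),fw(P))
E
```

```text
W face+y [ 0.5591 -0.0229  0.062 ] (np.float64(114.6), np.float64(16.4))
W face-y [ 0.5258 -0.0149  0.062 ] (np.float64(114.0), np.float64(-17.9))
W back+y [ 0.5527 -0.0511  0.062 ] (np.float64(143.5), np.float64(16.2))
W back-y [ 0.5191 -0.0428  0.062 ] (np.float64(142.7), np.float64(-18.3))
W bed+y [ 0.5764 -0.0628  0.02  ] (np.float64(149.7), np.float64(41.9))
W bed-y [ 0.4925 -0.0432  0.02  ] (np.float64(148.8), np.float64(-44.3))
T face+y [ 0.5621 -0.0214  0.062 ] (np.float64(112.4), np.float64(18.9))
T face-y [ 0.5229 -0.0151  0.062 ] (np.float64(114.8), np.float64(-20.6))
T back+y [ 0.5579 -0.0523  0.062 ] (np.float64(143.6), np.float64(21.6))
T back-y [ 0.5187 -0.0451  0.062 ] (np.float64(145.0), np.float64(-18.2))
T bed+y [ 0.5795 -0.0623  0.02  ] (np.float64(148.6), np.float64(44.9))
T bed-y [ 0.4915 -0.0434  0.02  ] (np.float64(149.3), np.float64(-45.1))
```

```bash
python3 -m creep '{"slide": [[0,0,-2],[0,0,-2],[0,0,0],[0,0,0],[0,0,0]], "roll": [-8,-10.4,-10.4,-10.4,-10.4]}';  python3 -m creep '{"slide": [[0,0,0],[0,0,0],[0,0,0],[0,0,0],[0,0,0]], "roll": [-10.4,-10.4,-10.4,-10.5,0]}'
sed -i 's/^O=.*/YW=np.radians(-103.2)\nO=np.array([.568,.0925])+.1035*np.array([np.cos(np.radians(-102.55)),np.sin(np.radians(-102.55))])-.0005*np.array([.976,-.217])-.104*np.array([np.cos(YW),np.sin(YW)])/' st.py; cat st.py|head -6;python3 -c "
from st import *
print(O,tw(-.135,0),tw(.104,0))
s=rep([*tw(.097,0),.14])"
```

```text
time: 19.62
ee_pos: [0.4585, -0.1083, 0.1416]
tool_rot: [0.953, 0.304, -0.001, -0.0]
ft_force: [-0.8, -0.3, -1.5]
width: 0.0432
time: 20.25
ee_pos: [0.4585, -0.1085, 0.1417]
tool_rot: [0.785, 0.62, -0.0, -0.001]
ft_force: [-0.2, 0.1, -0.3]
width: 0.0433
from h import *
import sys
YW=np.radians(-103.2)
O=np.array([.568,.0925])+.1035*np.array([np.cos(np.radians(-102.55)),np.sin(np.radians(-102.55))])-.0005*np.array([.976,-.217])-.104*np.array([np.cos(YW),np.sin(YW)])
def tw(x,y): return O+x*np.array([np.cos(YW),np.sin(YW)])+y*np.array([-np.sin(YW),np.cos(YW)])
def rep(tgt=None,yaw=None):
[0.56877082 0.09283366] [0.59959819 0.22426681] [ 0.54502233 -0.00841855]
t 20.25 P [ 0.4585 -0.1085  0.1417] yawx 76.6 yawy -13.4 tilt 0.08 w 0.0433 F [-0.2  0.1 -0.3]
slide cm [12.44  6.1   0.16]
```

```bash
python3 -m creep '{"slide": [[1.5,0.7,0],[3,1.5,0],[3,1.5,0],[3,1.5,0],[1.9,0.9,0]], "roll": [0,0,0,0,0]}';  python3 -m creep '{"slide": [[0,0,0],[0,0,2],[0,0,2.5],[0,0,0]], "roll": [0,0,0,0]}'; python3 -c "
from st import *
s=rep([*tw(.097,0),.04]);ps=toolpose(s)
p=eyes.grab_frame('wrist');cv2.imwrite('pics/w13.png',p['frame'][:,:,::-1])
print([wproj(p,[*tw(x,y),.02],ps).round(1) for x,y in ((-.15,.045),(-.15,-.045))])
S=eyes.grab_frame('scene');cv2.imwrite('pics/s13.png',cv2.resize(S['frame'][170:290,130:340,::-1],None,fx=3.8,fy=3.8,interpolation=cv2.INTER_CUBIC))"
```

```text
time: 20.88
ee_pos: [0.5481, 0.0012, 0.1419]
tool_rot: [0.783, 0.621, -0.0, -0.0]
ft_force: [-0.0, 0.2, -1.5]
width: 0.0432
time: 21.38
ee_pos: [0.5445, -0.0029, 0.0959]
tool_rot: [0.785, 0.62, -0.002, -0.001]
ft_force: [0.0, 0.5, -0.0]
width: 0.0429
t 21.38 P [ 0.5445 -0.0029  0.0959] yawx 76.62 yawy -13.38 tilt 0.28 w 0.0429 F [ 0.   0.5 -0. ]
slide cm [0.19 0.2  5.59]
[array([312.9, -93.1]), array([203.3, -93.2])]
```

View pics/w13.png

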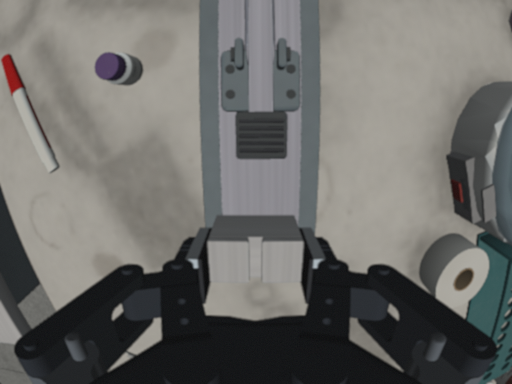

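View pics/s13.png

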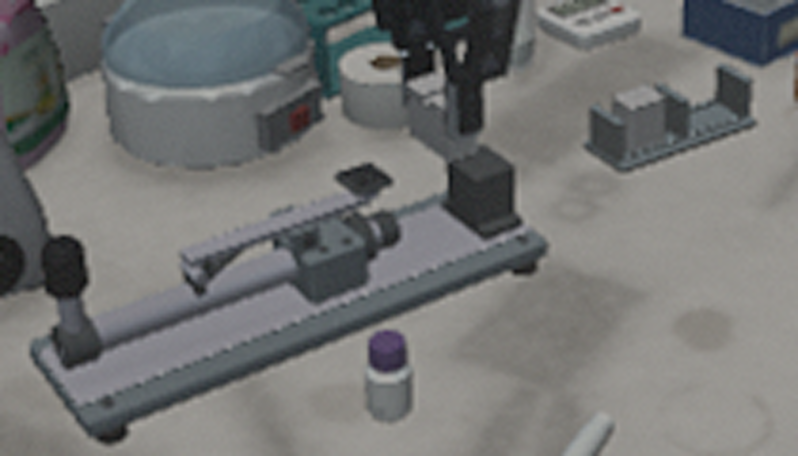

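```bash
python3 -m creep '{"slide": [[0.2,0.2,0],[0,0,2],[0,0,2],[0,0,1.5],[0,0,0]], "roll": [0,0,0,0,0]}';  python3 -c "
from st import *
s=rep([*tw(.097,0),.033]);ps=toolpose(s)
p=eyes.grab_frame('wrist');cv2.imwrite('pics/w14.png',p['frame'][:,:,::-1])
S=eyes.grab_frame('scene');cv2.imwrite('pics/s14.png',cv2.resize(S['frame'][180:260,210:310,::-1],None,fx=7,fy=7,interpolation=cv2.INTER_CUBIC))"
```

```text
time: 22.1
ee_pos: [0.5488, -0.0001, 0.0418]
tool_rot: [0.784, 0.621, -0.001, -0.0]
ft_force: [0.4, -0.2, -1.0]
width: 0.043
t 22.1 P [ 5.488e-01 -1.000e-04  4.180e-02] yawx 76.76 yawy -13.24 tilt 0.08 w 0.043 F [ 0.4 -0.2 -1. ]
slide cm [-0.2  -0.17  0.88]
```

View pics/w14.png

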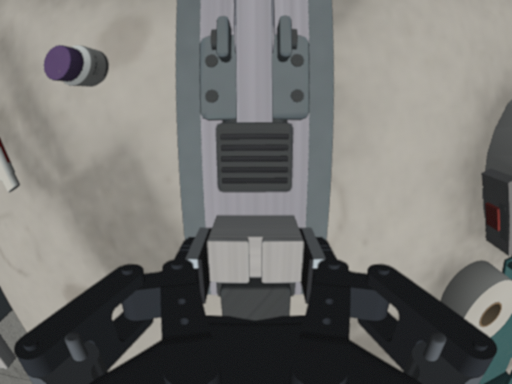

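View pics/s14.png

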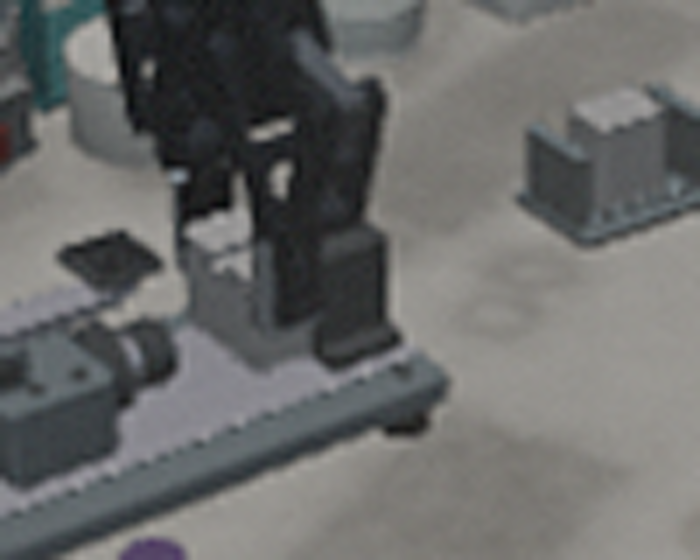

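```bash
python3 -m creep '{"slide": [[0,-0.05,0.5],[0,0,0.2],[0,0,0.1],[0,0,0]], "roll": [0,0,0,0]}'; python3 -c "
from st import *
rep([*tw(.104,0),.033])"
```

```text
time: 22.7
ee_pos: [0.5487, 0.0, 0.0343]
tool_rot: [0.784, 0.621, 0.0, -0.0]
ft_force: [0.3, -0.0, -1.0]
width: 0.0431
t 22.7 P [0.5487 0.     0.0343] yawx 76.76 yawy -13.24 tilt 0.01 w 0.0431 F [ 0.3 -0.  -1. ]
slide cm [-0.91 -0.17  0.13]
```

```bash
python3 -m creep '{"slide": [[0,0,0.1],[0,0,0.1],[0,0,0]], "roll": [0,0,0]}'; python3 -m creep '{"slide": [[-0.3,0,0],[-0.3,0,0],[0,0,0]], "roll": [0,0,0]}'; python3 -c "
from st import *
rep([*tw(.104,0),.033])"
```

```text
time: 23.08
ee_pos: [0.5488, 0.0, 0.0332]
tool_rot: [0.784, 0.621, 0.0, -0.0]
ft_force: [-1.8, -0.3, 8.0]
width: 0.0428
time: 23.45
ee_pos: [0.5485, -0.0054, 0.0332]
tool_rot: [0.784, 0.621, 0.001, 0.0]
ft_force: [-0.2, 2.7, 6.3]
width: 0.0432
t 23.45 P [ 0.5485 -0.0054  0.0332] yawx 76.76 yawy -13.24 tilt 0.14 w 0.0432 F [-0.2  2.7  6.3]
slide cm [-0.38 -0.27  0.02]
```

```bash
python3 -m creep '{"slide": [[-0.1,-0.1,-0.05],[-0.15,0,0],[0,0,0]], "roll": [0,0,0]}'; python3 - <<'E'
from st import *
rep([*tw(.104,0),.033])
p=eyes.grab_frame('wrist');f=p['frame'][170:330,160:350,::-1]
cv2.imwrite('pics/w15.png',cv2.resize(f,None,fx=4,fy=4,interpolation=cv2.INTER_CUBIC)[:600])
E
```

```text
time: 23.82
ee_pos: [0.5476, -0.0055, 0.0333]
tool_rot: [0.783, 0.622, 0.002, -0.0]
ft_force: [2.7, 5.4, 2.2]
width: 0.0434
t 23.82 P [ 0.5476 -0.0055  0.0333] yawx 76.89 yawy -13.11 tilt 0.23 w 0.0434 F [2.7 5.4 2.2]
slide cm [-0.34 -0.18  0.03]
```

View pics/w15.png

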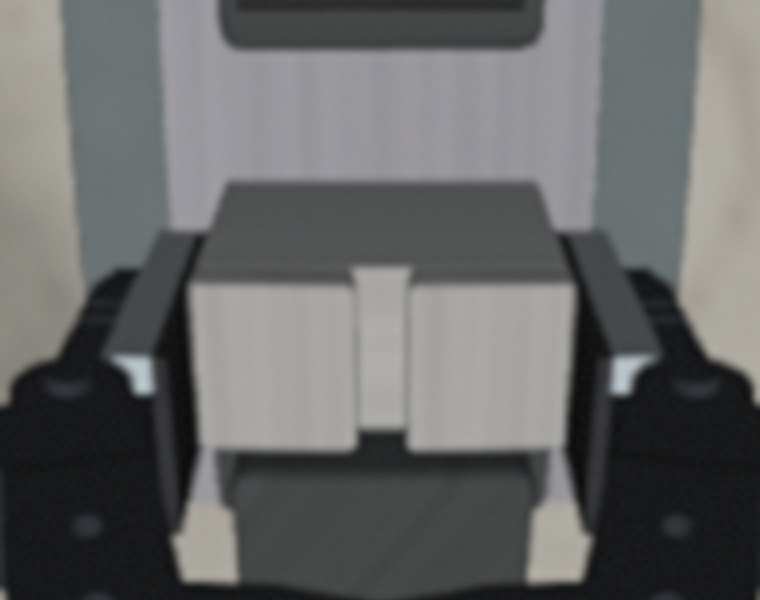

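```bash
python3 -m creep '{"slide": [[-0.1,0,0],[0,0,0]], "roll": [0,0]}'; python3 - <<'E'
from st import *
rep([*tw(.104,0),.033])
S=eyes.grab_frame('scene');cv2.imwrite('pics/s16.png',cv2.resize(S['frame'][190:250,225:285,::-1],None,fx=10,fy=10,interpolation=cv2.INTER_CUBIC))
E
```

```text
time: 24.12
ee_pos: [0.5476, -0.0055, 0.0333]
tool_rot: [0.783, 0.622, 0.002, -0.0]
ft_force: [3.3, 8.1, 1.5]
width: 0.0432
t 24.12 P [ 0.5476 -0.0055  0.0333] yawx 76.93 yawy -13.07 tilt 0.28 w 0.0432 F [3.3 8.1 1.5]
slide cm [-0.34 -0.18  0.03]
```

View pics/s16.png

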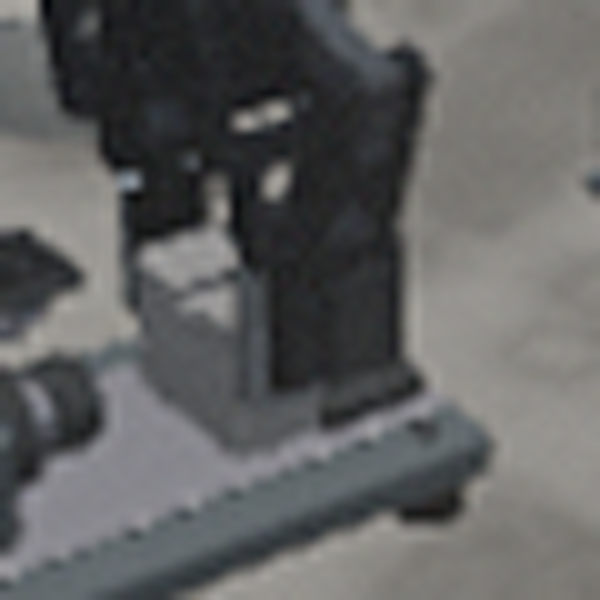

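```bash
python3 -m creep '{"slide": [[0.25,0,0],[0,0,0]], "roll": [0,0]}';python3 -m creep '{"slide": [[0,0,0],[0,0,0],[0,0,0],[0,0,-1],[0,0,-3]], "roll": [0,0,0,0,0]}' 7; python3 -m creep '{"slide": [[0,0,-4],[0,0,-3],[0,0,0]], "roll": [0,0,0]}'; python3 - <<'E'
from st import *
s=rep();ps=toolpose(s)
p=eyes.grab_frame('wrist');cv2.imwrite('pics/w17.png',p['frame'][:,:,::-1])
print(wproj(p,[*tw(.104,0),.056],ps),wproj(p,[*tw(.048,0),.079],ps))
S=eyes.grab_frame('scene');cv2.imwrite('pics/s17.png',cv2.resize(S['frame'][170:290,130:340,::-1],None,fx=3.8,fy=3.8,interpolation=cv2.INTER_CUBIC))
E
```

```text
time: 24.42
ee_pos: [0.5475, -0.0055, 0.0333]
tool_rot: [0.784, 0.621, 0.001, 0.0]
ft_force: [3.3, 4.4, 3.9]
width: 0.0429
time: 25.05
ee_pos: [0.5449, -0.0068, 0.0725]
tool_rot: [0.784, 0.621, -0.001, -0.001]
ft_force: [0.2, 0.6, -0.1]
width: 0.0704
time: 25.42
ee_pos: [0.5478, -0.0068, 0.1456]
tool_rot: [0.784, 0.621, 0.003, 0.001]
ft_force: [-0.1, 0.1, -0.6]
width: 0.0699
t 25.43 P [ 0.5478 -0.0068  0.1456] yawx 76.75 yawy -13.25 tilt 0.33 w 0.0699 F [-0.1  0.1 -0.6]
[252.79352126 196.95959006] [252.55904996 129.62857574]
```

View pics/w17.png

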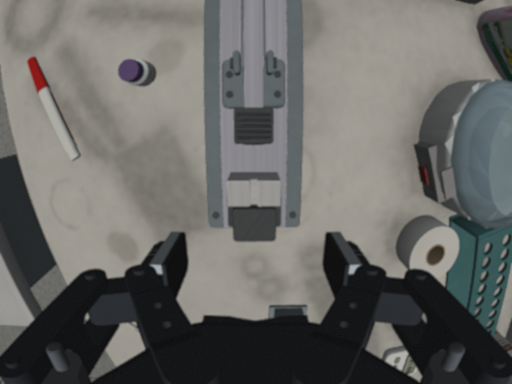

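View pics/s17.png

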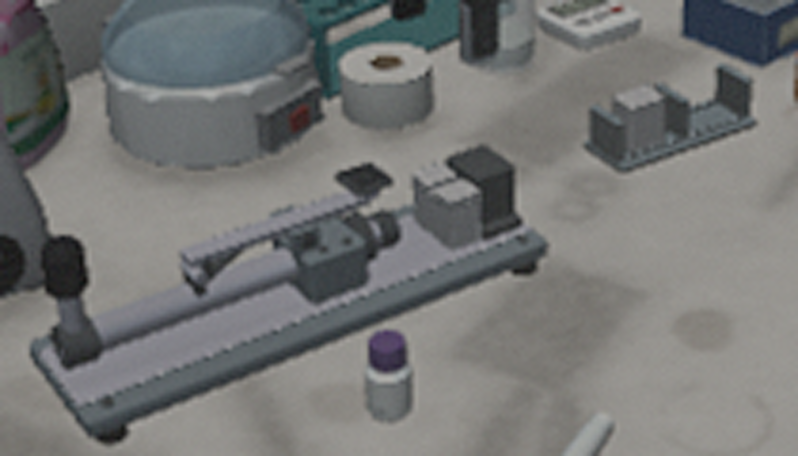

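```bash
python3 - <<'E'
from st import *
s=sensors.sense();ps=toolpose(s);p=eyes.grab_frame('wrist')
cv2.imwrite('pics/w18.png',cv2.resize(p['frame'][80:250,180:330,::-1],None,fx=3.5,fy=3.5,interpolation=cv2.INTER_CUBIC)[:600])
rep([*(tw(.047,0)),.1])
print(eyes.search_frame(p,'trip_paddle')[:1])
for u in [(254,126)]:
  k=watz(p,u,ps,.079);print(k,tw(.048,0));
E
```

```text
t 25.57 P [ 0.5453 -0.0065  0.1422] yawx 76.77 yawy -13.23 tilt 0.08 w 0.0702 F [-0.2  0.5 -1.2]
slide cm [5.5  0.02 4.22]
[{'uv': [254.8, 92.8], 'score': 0.75}]
[0.55692628 0.04884521 0.079     ] [0.55780998 0.04610187]
```

View pics/w18.png

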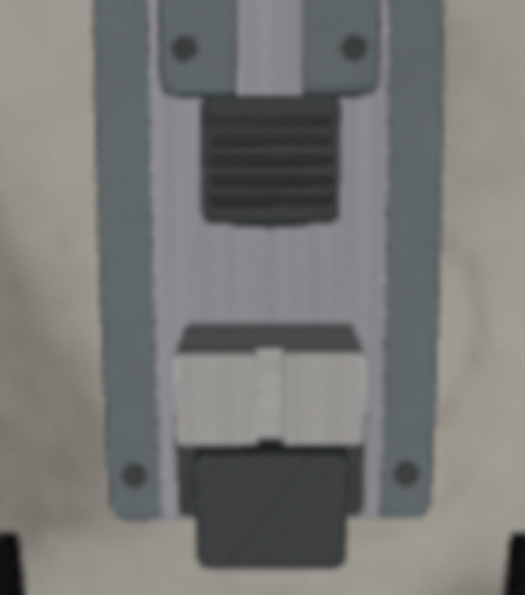

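```bash
python3 -m creep '{"slide": [[1.5,0.1,0],[2.2,0,0],[1.5,0,0],[0.4,0,0],[0,0,0]], "roll": [0,0,0,0,0]}' 0; python3 -m creep '{"slide": [[0,0,2],[0,0,2],[0,0,1],[0,0,0]], "roll": [0,0,0,0]}'; python3 - <<'E'
from st import *
s=rep([*tw(.047,0),.079]);ps=toolpose(s)
p=eyes.grab_frame('wrist');cv2.imwrite('pics/w19.png',p['frame'][:,:,::-1])
S=eyes.grab_frame('scene');cv2.imwrite('pics/s19.png',cv2.resize(S['frame'][170:290,130:340,::-1],None,fx=3.8,fy=3.8,interpolation=cv2.INTER_CUBIC))
E
```

```text
time: 26.25
ee_pos: [0.5598, 0.0477, 0.1426]
tool_rot: [0.784, 0.621, -0.0, 0.0]
ft_force: [0.3, -0.2, -0.3]
width: -0.0
time: 26.75
ee_pos: [0.5595, 0.047, 0.0924]
tool_rot: [0.784, 0.62, -0.001, -0.0]
ft_force: [-0.3, 0.1, -0.4]
width: 0.0001
t 26.75 P [0.5595 0.047  0.0924] yawx 76.7 yawy -13.3 tilt 0.07 w 0.0001 F [-0.3  0.1 -0.4]
slide cm [-0.03 -0.14  1.34]
```

View pics/w19.png

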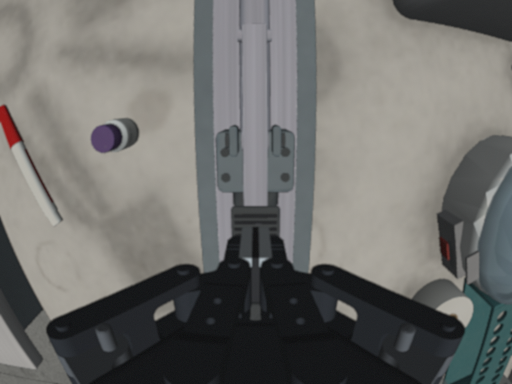

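View pics/s19.png

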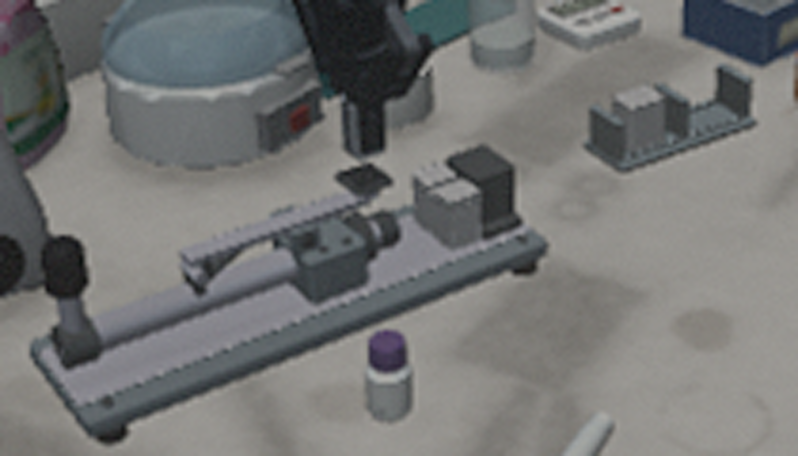

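```bash
python3 -m creep '{"slide": [[0,0,1],[0,0,0.4],[0,0,0.4],[0,0,0.3],[0,0,0]], "roll": [0,0,0,0,0]}'; python3 - <<'E'
from st import *
rep()
S=eyes.grab_frame('scene');cv2.imwrite('pics/s20.png',cv2.resize(S['frame'][170:290,130:340,::-1],None,fx=3.8,fy=3.8,interpolation=cv2.INTER_CUBIC))
E
```

```text
time: 27.48
ee_pos: [0.56, 0.0471, 0.0718]
tool_rot: [0.784, 0.621, -0.0, 0.0]
ft_force: [-0.7, -2.3, 4.4]
width: -0.0001
t 27.48 P [0.56   0.0471 0.0718] yawx 76.74 yawy -13.26 tilt 0.03 w -0.0001 F [-0.7 -2.3  4.4]
```

View pics/s20.png

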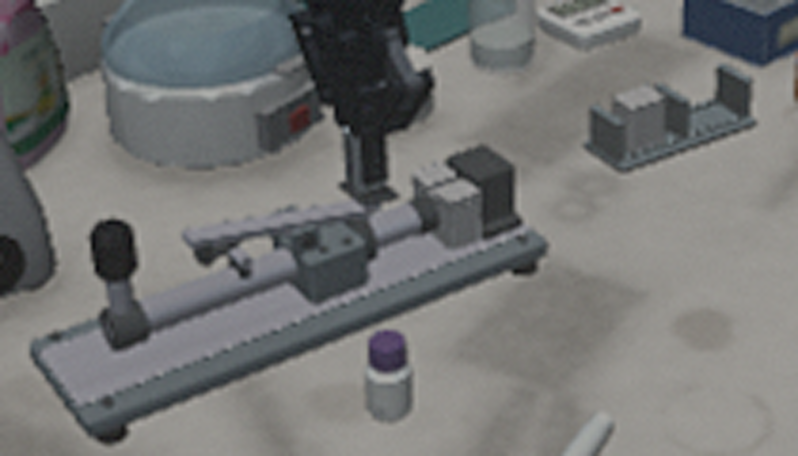

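Fired: the striker is against the coupon. Now lift clear and check.

```bash
python3 -m creep '{"slide": [[0,0,-1],[0,0,-3],[0,0,-4],[0,0,-4],[0,0,0]], "roll": [0,0,0,0,0]}'; python3 -m creep '{"slide": [[-3,0,0],[-3,0,0],[0,0,0],[0,0,0]], "roll": [0,0,0,0]}'; python3 - <<'E'
from st import *
s=rep();p=eyes.grab_frame('wrist')
cv2.imwrite('pics/w21.png',p['frame'][:,:,::-1])
S=eyes.grab_frame('scene');cv2.imwrite('pics/s21.png',cv2.resize(S['frame'][170:290,130:340,::-1],None,fx=3.8,fy=3.8,interpolation=cv2.INTER_CUBIC))
T=eyes.grab_frame('top');cv2.imwrite('pics/t21.png',T['frame'][:,:,::-1])
E
```

```text
time: 28.15
ee_pos: [0.5619, 0.0483, 0.1953]
tool_rot: [0.784, 0.621, 0.003, 0.001]
ft_force: [-0.3, 0.7, -0.2]
width: -0.0002
time: 28.65
ee_pos: [0.546, -0.0095, 0.1912]
tool_rot: [0.784, 0.621, -0.0, -0.001]
ft_force: [0.6, -0.5, -0.5]
width: -0.0005
t 28.65 P [ 0.546  -0.0095  0.1912] yawx 76.82 yawy -13.18 tilt 0.07 w -0.0005 F [ 0.6 -0.5 -0.5]
```

View pics/w21.png

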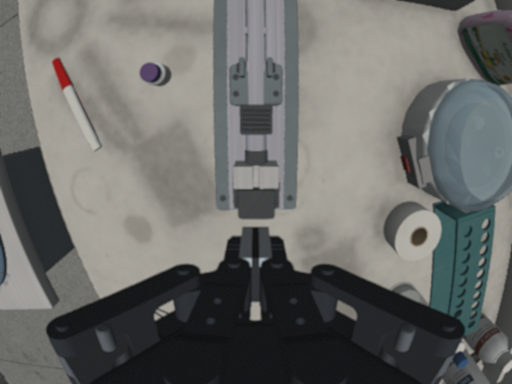

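View pics/s21.png

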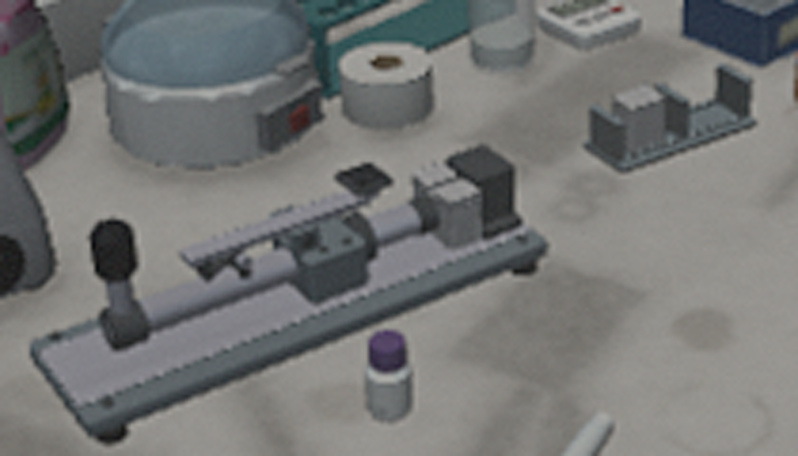

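View pics/t21.png

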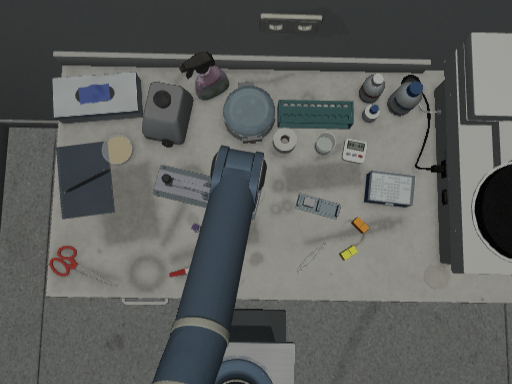

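The coupon at (256,177) in the wrist view is square and centred on the anvil. The nose is against it, the paddle has sprung back, and the bystanders are in place.

```bash
python3 -c "
from cell import job
print(job.job_done())"
```

```text
the job is handed in; nothing more can be done
None
```

I ran the impact test and handed the job in at about 29 s of the 61 s allowed. No verdict was reported.

- **Striker:** I drew it back by the knob, and the sear held it at about 0.045.
- **Coupon:** I took the grooved coupon from the cradle and set it down on the bench. I gripped it again by its ends and stood it against the anvil, pushing until about 8 N of contact showed it was touching.
- **Trip:** I pressed the paddle about 7 mm with closed fingers, and the striker fired.

**Last checks:**
- The scene and wrist pictures show the coupon square, centred to about half a millimetre, and pinned between nose and anvil.
- The paddle has sprung back and the gauge block is still in its bay. The other things on the bench looked unmoved, and the gripper was clear with no force on it.

**Disagreements:** Before placing, my position estimates from the top and wrist cameras differed by 2 to 3 mm. The coupon met the anvil about 3 mm before the calculated spot, so I trusted the contact force and the close wrist picture instead. In the last top picture the arm hides the anvil, so that view could not confirm the pinning.

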